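Set the reorder tags of the parts bins

TASK

The reorder tags in front of the four parts bins are out of date. With a light push of a fingertip, never pinching, flip over the hinged tags that are wrong, so that the tag in front of each full bin shows its green face and the tag in front of each bin that is not full shows its red face, every tag lying fully over on its rest. Leave the tags that are already right as they are, and do not move the bins or the other things on the desk.

Things in the scene. Friction and masses are not known exactly. Their poses are not given: they have to be found in the camera images.
- tag_board: grey steel board lying flat on the desk, 110 mm (x) by 510 mm (y), top face 20 mm above the desk; fixed. Origin: centre of its underside. Its x axis points from the tags towards the bins, z up. It carries four flip tags in a row along y, at y = -187.5, -62.5, 62.5 and 187.5 mm; one bin stands behind (+x of) each.
- tag_a: V-shaped steel saddle of flip tag A, fixed on the board. Origin: centre of its underside, on the board's top face; axes as the board's. The hinge pin runs along x, 20 mm above the origin (40 mm above the desk). Two saddle wings, 52 mm wide in x, rise at 50 degrees from level, from the hinge to +y and -y and end 35 mm from the hinge; knuckles and pin ends reach x = -32 to 32 mm.
- tag_b: V-shaped steel saddle of flip tag B, fixed on the board. Origin: centre of its underside, on the board's top face; axes as the board's. The hinge pin runs along x, 20 mm above the origin (40 mm above the desk). Two saddle wings, 52 mm wide in x, rise at 50 degrees from level, from the hinge to +y and -y and end 35 mm from the hinge; knuckles and pin ends reach x = -32 to 32 mm.
- tag_c: V-shaped steel saddle of flip tag C, fixed on the board. Origin: centre of its underside, on the board's top face; axes as the board's. The hinge pin runs along x, 20 mm above the origin (40 mm above the desk). Two saddle wings, 52 mm wide in x, rise at 50 degrees from level, from the hinge to +y and -y and end 35 mm from the hinge; knuckles and pin ends reach x = -32 to 32 mm.
- tag_d: V-shaped steel saddle of flip tag D, fixed on the board. Origin: centre of its underside, on the board's top face; axes as the board's. The hinge pin runs along x, 20 mm above the origin (40 mm above the desk). Two saddle wings, 52 mm wide in x, rise at 50 degrees from level, from the hinge to +y and -y and end 35 mm from the hinge; knuckles and pin ends reach x = -32 to 32 mm.
- flap_a (a joint): angle (rad) of tag A's flap, a 60 g plate 50 mm wide, reaching 48 mm from the hinge; the last 6 mm are a round black finger edge. 0 = upright; +0.70 = leaning to +y on that wing, GREEN face up; -0.70 = leaning to -y, RED face up (end stops). At rest the edge is 31 mm beside and 37 mm above the hinge. Some 10 degrees past upright it drops over by itself; nearer upright it may stay standing.
- flap_b (a joint): angle (rad) of tag B's flap, a 60 g plate 50 mm wide, reaching 48 mm from the hinge; the last 6 mm are a round black finger edge. 0 = upright; +0.70 = leaning to +y on that wing, GREEN face up; -0.70 = leaning to -y, RED face up (end stops). At rest the edge is 31 mm beside and 37 mm above the hinge. Some 10 degrees past upright it drops over by itself; nearer upright it may stay standing.
- flap_c (a joint): angle (rad) of tag C's flap, a 60 g plate 50 mm wide, reaching 48 mm from the hinge; the last 6 mm are a round black finger edge. 0 = upright; +0.70 = leaning to +y on that wing, GREEN face up; -0.70 = leaning to -y, RED face up (end stops). At rest the edge is 31 mm beside and 37 mm above the hinge. Some 10 degrees past upright it drops over by itself; nearer upright it may stay standing.
- flap_d (a joint): angle (rad) of tag D's flap, a 60 g plate 50 mm wide, reaching 48 mm from the hinge; the last 6 mm are a round black finger edge. 0 = upright; +0.70 = leaning to +y on that wing, GREEN face up; -0.70 = leaning to -y, RED face up (end stops). At rest the edge is 31 mm beside and 37 mm above the hinge. Some 10 degrees past upright it drops over by itself; nearer upright it may stay standing.
- bin_nuts: open blue plastic parts bin, loose, 140 mm (x) by 106 mm (y), 75 mm high with a front lip 36 mm high on its -x side, standing on the desk; origin: centre of its underside, 128 to 140 mm behind the tag it belongs to. FULL: heaped to the brim with silvery wheel nuts (0.95 kg).
- bin_plugs: open blue plastic parts bin, loose, 140 mm (x) by 106 mm (y), 75 mm high with a front lip 36 mm high on its -x side, standing on the desk; origin: centre of its underside, 128 to 140 mm behind the tag it belongs to. FULL: heaped to the brim with brass and copper drain plugs (0.95 kg).
- bin_bushes: open blue plastic parts bin, loose, 140 mm (x) by 106 mm (y), 75 mm high with a front lip 36 mm high on its -x side, standing on the desk; origin: centre of its underside, 128 to 140 mm behind the tag it belongs to. NOT full: only five black rubber bushes lie on its floor (0.3 kg).
- bin_empty: open blue plastic parts bin, loose, 140 mm (x) by 106 mm (y), 75 mm high with a front lip 36 mm high on its -x side, standing on the desk; origin: centre of its underside, 128 to 140 mm behind the tag it belongs to. NOT full: empty (0.22 kg).
- spray_can: white spray can with a blue band and red cap, 66 mm across, 192 mm tall, standing beyond the left (+y) end of the bins; origin: centre of its underside. Leave alone.
- tester_case: red plastic tester case, 110 by 160 by 52 mm high, with a black handle, beyond the right (-y) end of the board; origin: centre of its underside. Leave alone.
- wrench: steel wrench 160 mm long lying along y on the desk between the board and the robot; origin: underside near its middle. Leave alone.

How it is judged:
By the outcome, as a careful person would: the job done as asked, in the order asked, and still so for the second after the job is handed in, with the robot touching nothing.
It also fails if it takes over 54 s, if anything falls off the work surface, if the arm or the gripper's body presses on something with over 40 N, if the wrist force passes 120 N, or if a joint passes its speed limit or range.

ROBOT

A 6-joint arm with a two-finger parallel gripper is mounted at the origin on the work surface. World frame = base frame: x ahead of the robot, y to its left, z up, the work surface at z = 0. Lengths are in m, angles in rad, forces in N, time in s.
With the tool pointing down it reaches from about 0.225 to 0.875 m from the base axis. Payload 3.4 kg.
Tool frame: the origin (TCP) lies midway between the tips of the shut fingers; the grasp point (between the pads) lies 19 mm behind it; z points along the fingers, y is the line along which they close (so a half turn about z gives the same grasp; the last joint's range is limited). The gripper opens to 85 mm and grips with 20 to 120 N. Pads are 22 mm wide; open, the fingers measure 114 mm over their backs; the gripper's body (76 mm by 85 mm) begins 54 mm behind the grasp point. The pads swing forward as they close: fully open they stand 13 mm farther back than shut.
Start: joints at [1.159, 0.276, 1.505, -0, 1.361, -0.121], TCP at [0.165, 0.551, 0.201] pointing down, gripper open.
Joint ranges: [-2.89, 2.89], [-0.75, 2.08], [0.22, 2.7], [-1.18, 4.32], [0.11, 2.71], [-2.7, 2.7]. Speed limits (rad/s): [2.57, 2.57, 3.14, 3.14, 3.14, 3.14].

INTERFACE

Orientations are given as a rotation vector (axis times angle).
In Python, from bench import manip gives the robot as it stands. The module is installed in compiled form; this text tells all that it offers.
- The arm moves only by the shell command python3 -m crank 'ROWS' [FORCE]. ROWS is JSON, a list of rows, each a list of 5 numbers: the opening in per cent of the stroke, from 0 (shut) to 100 (fully open), then the shift along the world's x, y, z in m, then the turn about the world's z in degrees. A call has exactly 5 rows; each row shifts and turns the commanded pose from where the row before left it; what a row does not reach is not made up. A row lasts 1/10 s, in which the tool goes at most 50 mm and 8.59 degrees, less where a joint would pass 70% of its speed; a pose out of reach is approached as far as the arm can. A call is refused whole if a number of a shift passes 0.05 or a number of a turn 8.59, either way. A call with a gripper value outside its range is refused whole. The fingers move at their own pace and stop on an object; FORCE is the grip in N (left out, the last holds). Time passes only in rows, so rows that do not move let the fingers close, or fill a call up. It gives the time, the measured TCP pose, the force, the opening and the grip force at its end, in the units of the state.
- manip.get_obs(): the state, without advancing time (a new reading comes with each control period).
- manip.snapshot(name): name is "side" or "top" or "wrist"; returns a dict with "image" (384x512x3 uint8, red, green, blue), "depth" (384x512 float32, m along the optical axis (not along the pixel's ray), 0 where there is no reading), "fx", "fy", "cx", "cy" (pixels), "R" (3x3) and "t" (3): a world point X has camera coordinates R X + t. Camera axes: x right, y down, z forward; pixel columns grow to the right and rows downward; lengths in m; the calibration is good to about 2 mm. A picture is of the moment at which its call begins.
- manip.sign_off(): hands the job in; it is judged then, once.
The state is a dict: "clock": time; "joint_pos": joint angles; "joint_velocities": joint speeds; "effort": joint torques, N m; "position": TCP position; "orientation": TCP orientation; "force": force on the tool from outside, world axes, zero at the start; "torque": the same for the moment, N m; "width": finger opening in m; "grip_force": force on a finger pad.
Only numpy, scipy, OpenCV 4.12 (cv2) and the standard library are available. Lean on these libraries where they do the work, as an engineer would, in place of code of your own. Each camera call takes 0.05 s, during which the arm holds its last target. There are 200 camera calls.

## Working session

There is one attempt and no reset: what is moved stays moved. The work goes in short steps, Python scripts to look and compute and a shell command to move; the robot and the scene stay as the last step left them, time stands still between calls to the robot, and variables do not carry over. Pictures are saved under pics/ and viewed, at most 10 in all, crops included, and the job is handed in when it is done.

```bash
mkdir -p pics
cat > h.py <<'E'
from bench import manip
import numpy as np, cv2
def snap(n,f=None):
    s=manip.snapshot(n)
    if f: cv2.imwrite('pics/'+f,s['image'][:,:,::-1])
    return s
def pt(s,u,v,d=None,z=None):
    r=np.array([(u-s['cx'])/s['fx'],(v-s['cy'])/s['fy'],1.0]); R=np.array(s['R']);t=np.array(s['t'])
    c=-R.T@t; w=R.T@r
    if z is not None: return c+w*(z-c[2])/w[2]
    return c+w*(s['depth'][int(v),int(u)] if d is None else d)
E
python3 - <<'E'
from h import *
import pickle
a=snap('top','top1.png');b=snap('side','side1.png');pickle.dump((a,b),open('s.pkl','wb'))
o=manip.get_obs();print(o['clock'],o['position'],o['orientation'],o['width'])
E
```

```text
0.1 [0.1646276  0.550385   0.20031305] [-4.55014704e-01 -3.10800480e+00  2.54083171e-03] 0.08534546897913461
```

View pics/top1.png

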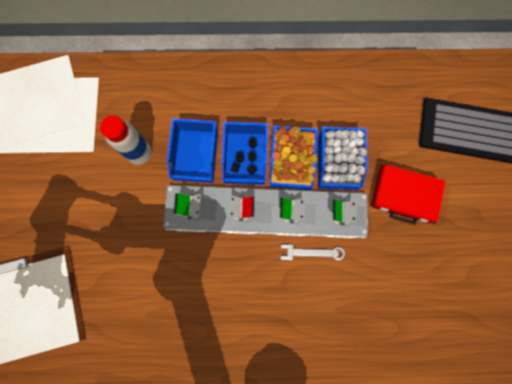

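View pics/side1.png

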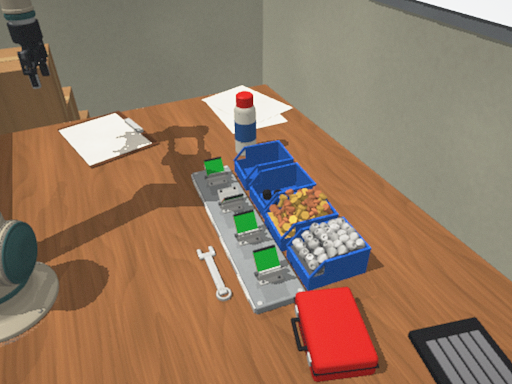

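The top view shows, from the left (+y): the empty bin (192,150), the bushes (245,153), the plugs (295,155) and the nuts (343,157). Their tags are green (183,204), red (247,207), green (287,208) and green (339,210). Only the leftmost tag, in front of the empty bin, is wrong, so it goes from green to red. I'll measure it in both views.

Run:
```python
from h import *
import pickle
a,b=pickle.load(open('s.pkl','rb'))
def masks(s):
    h=cv2.cvtColor(s['image'],cv2.COLOR_RGB2HSV)
    return cv2.inRange(h,(45,120,60),(80,255,255))
for nm,s in (('top',a),('side',b)):
    n,l,st,c=cv2.connectedComponentsWithStats(masks(s))
    for i in range(1,n):
        if st[i,4]<40: continue
        v,u=np.where(l==i); P=np.array([pt(s,x,y) for x,y in zip(u,v)])
        P=P[(P[:,2]>.03)&(P[:,2]<.12)]
        print(nm,c[i].round(),st[i],np.median(P,0).round(4),P.min(0).round(3),P.max(0).round(3))
# board by steel top-view depth: z 0.012..0.028 near tags
v,u=np.mgrid[180:245,150:380]; P=np.array([pt(a,x,y) for x,y in zip(u.ravel(),v.ravel())])
m=((P[:,2]>.013)&(P[:,2]<.027)).reshape(u.shape).astype(np.uint8)
m=cv2.morphologyEx(m,cv2.MORPH_OPEN,np.ones((3,3)))
n,l,st,c=cv2.connectedComponentsWithStats(m);i=1+st[1:,4].argmax()
vv,uu=np.where(l==i);Q=np.array([pt(a,x+150,y+180,z=.02)[:2] for x,y in zip(uu,vv)],np.float32)
r=cv2.minAreaRect(Q);print('board',r,cv2.boxPoints(r).round(4).tolist())
# the D tag profile: points z>.045 near
q=P[(P[:,2]>.03)&(P[:,1]>.1)];g=pt(a,183,204,z=.06);print(g)
w=P[(np.hypot(*(P[:,:2]-g[:2]).T)<.06)&(P[:,2]>.065)];print(len(w),w.min(0),w.max(0))
print('spray',pt(a,114,128),'lip',[pt(a,x,178).round(3) for x in (175,192,210)])
```

```text
top [182. 204.] [175 194  15  22 267] [0.5399 0.201  0.062 ] [0.515 0.188 0.044] [0.565 0.215 0.08 ]
top [286. 208.] [282 198  10  22 193] [ 0.5262 -0.0477  0.0629] [ 0.5   -0.062  0.046] [ 0.55  -0.036  0.079]
top [338. 210.] [335 200   7  22 144] [ 0.5182 -0.1726  0.0628] [ 0.493 -0.184  0.048] [ 0.543 -0.161  0.08 ]
side [214. 166.] [204 158  20  17 230] [0.5406 0.2016 0.0608] [0.517 0.187 0.046] [0.566 0.217 0.076]
side [245. 222.] [234 211  24  22 357] [ 0.5254 -0.0495  0.0594] [ 0.502 -0.063  0.044] [ 0.551 -0.034  0.075]
side [266. 259.] [253 247  27  25 443] [ 0.5181 -0.1738  0.0592] [ 0.494 -0.19   0.043] [ 0.543 -0.158  0.076]
board ((0.5256396532058716, -0.0017478466033935547), (0.5085832476615906, 0.11467571556568146), 86.63111114501953) [[0.45350000262260437, -0.25220000743865967], [0.5679000020027161, -0.2590000033378601], [0.5978000164031982, 0.24869999289512634], [0.48330000042915344, 0.2554999887943268]]
[0.54058244 0.19976981 0.06      ]
156 [0.51483392 0.15813338 0.06502622] [0.56518043 0.21739929 0.08083651]
spray [0.68413501 0.32262775 0.19207849] lip [array([0.613, 0.228, 0.026]), array([0.61 , 0.183, 0.038]), array([0.609, 0.138, 0.038])]
```

Checks: the board top fits 0.509 x 0.115 m, turned about -3.4°. Tag D's hinge is near (0.539, 0.185, 0.040) and its edge near y = 0.216, z = 0.077. The two views agree to 2 mm and the heights match the text. I'll close the fingers and go to the outer (+y) side of this flap.

```bash
python3 -m crank '[[0,0.032,-0.026,0,2.66],[0,0.032,-0.026,0,2.66],[0,0.032,-0.026,0,2.66],[0,0.032,-0.026,0,2.66],[0,0.032,-0.026,0,2.66]]' 20; python3 -m crank '[[0,0.032,-0.026,0,0],[0,0.032,-0.026,0,0],[0,0.032,-0.026,0,0],[0,0.032,-0.026,0,0],[0,0.032,-0.026,0,0]]'
```

```text
clock: 0.6
position: [0.3257, 0.4196, 0.2007]
orientation: [-0.089, -3.14, 0.001]
force: [0.2, 1.0, 0.0]
width: 0.0122
grip_force: 0.0
clock: 1.1
position: [0.4857, 0.2895, 0.2007]
orientation: [-0.092, -3.139, 0.0]
force: [-0.1, 0.7, -0.8]
width: 0.0002
grip_force: 0.0
```

```bash
python3 -m crank '[[0,0.029,-0.0205,-0.01,0],[0,0.028,-0.02,-0.02,0],[0,0,0,-0.025,0],[0,0,0,-0.025,0],[0,0,0,0,0]]'
python3 - <<'E'
from h import *
s=snap('wrist','w1.png')
h=cv2.cvtColor(s['image'],cv2.COLOR_RGB2HSV)
print(s['R'],s['t'])
E
```

```text
clock: 1.6
position: [0.5389, 0.2489, 0.117]
orientation: [-0.093, -3.132, 0.005]
force: [-1.4, 0.0, -0.2]
width: -0.0
grip_force: 0.0
[[ 0.05958758  0.99821599 -0.00376189]
 [ 0.94623118 -0.05528321  0.31873236]
 [ 0.31795577 -0.02255211 -0.94783729]] [-0.28028799 -0.51058019  0.13683264]
```

View pics/w1.png

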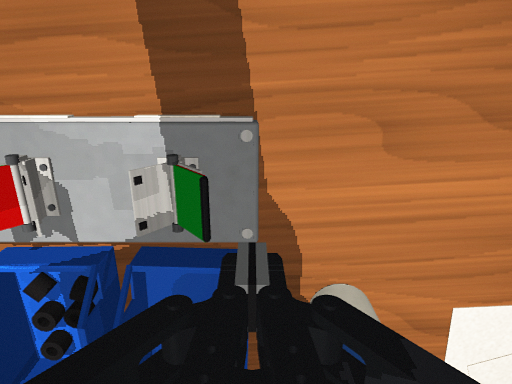

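The wrist view shows the green flap with its black outer edge at about (207,208), hinge at (176,193), and shut fingertips at (255,245), clear to the +y side. I'll measure the edge once and check it against the TCP.

Run:
```python
from h import *
s=snap('wrist');o=manip.get_obs()
for p in ((206,178),(206,208),(207,235),(172,160),(178,228)): print(p,pt(s,*p).round(4))
print('edge z=.076',pt(s,210,208,z=.076).round(4),o['position'])
c=s['R']@o['position']+s['t'];print('tcp px',c[0]/c[2]*s['fx']+s['cx'],c[1]/c[2]*s['fy']+s['cy'])
```

```text
(206, 178) [0.5189 0.2196 0.0775]
(206, 208) [0.5405 0.2175 0.0785]
(207, 235) [0.5621 0.2158 0.0772]
(172, 160) [0.5123 0.1894 0.0445]
(178, 228) [0.5701 0.1865 0.0445]
edge z=.076 [0.5416 0.2199 0.076 ] [0.54162745 0.25036235 0.12091555]
tcp px 252.75770212290493 233.85586838914466
```

```bash
python3 -m crank '[[0,0,0,-0.025,0],[0,0,0,-0.0255,0],[0,0,-0.004,0,0],[0,0,-0.006,0,0],[0,0,0,0,0]]'; python3 -m crank '[[0,0,-0.006,0,0],[0,0,-0.006,0,0],[0,-0.001,-0.006,0.001,0],[0,0,-0.006,0.001,0],[0,0,-0.006,0.001,0]]'
```

```text
clock: 2.2
position: [0.5433, 0.2401, 0.0728]
orientation: [0.093, 3.137, 0.001]
force: [-1.1, 1.0, 0.0]
width: 0.0002
grip_force: 0.0
clock: 2.7
position: [0.5409, 0.2097, 0.0738]
orientation: [0.092, 3.14, 0.0]
force: [-0.8, -0.1, -0.3]
width: 0.0001
grip_force: 0.0
```

Run:
```python
from h import *
s=snap('wrist','w2.png');o=manip.get_obs();print(o['position'],o['force'])
```

```text
[0.54094379 0.20885242 0.07393437] [-0.52403769 -1.39939873 -0.18828785]
```

View pics/w2.png

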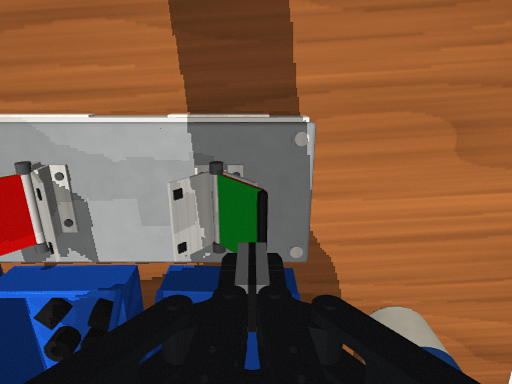

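The finger seems to be over the flap edge (262,215) instead of beside it. I'll check with depth.

Run:
```python
from h import *
s=snap('wrist');o=manip.get_obs();print(o['position'],o['force'])
for p in ((263,195),(263,215),(263,235),(257,215),(240,210),(222,210),(216,166)): print(p,pt(s,*p).round(4))
for p in ((243,250),(243,270),(260,250),(260,270),(251,246)): print('finger',p,pt(s,*p).round(4))
c=s['R']@o['position']+s['t'];print('tcp px',c[0]/c[2]*s['fx']+s['cx'],c[1]/c[2]*s['fy']+s['cy'])
snap('side','side2.png')
im=cv2.imread('pics/side2.png')[120:220,150:290];cv2.imwrite('pics/side2c.png',cv2.resize(im,None,fx=5,fy=5,interpolation=cv2.INTER_CUBIC))
```

```text
[0.54097853 0.20950167 0.07381479] [ 0.06536016 -0.02067457  0.34794824]
(263, 195) [0.517  0.2165 0.0802]
(263, 215) [0.5301 0.216  0.0771]
(263, 235) [0.5415 0.2154 0.0792]
(257, 215) [0.5315 0.2126 0.0732]
(240, 210) [0.5324 0.2023 0.062 ]
(222, 210) [0.5379 0.1895 0.0468]
(216, 166) [0.5082 0.1882 0.0454]
finger (243, 250) [0.5299 0.2058 0.1161]
finger (243, 270) [0.5299 0.2062 0.1324]
finger (260, 250) [0.5299 0.2134 0.1168]
finger (260, 270) [0.5301 0.2131 0.1327]
finger (251, 246) [0.5295 0.2094 0.1135]
tcp px 252.58361397124997 230.60475850150726
```

View pics/side2c.png

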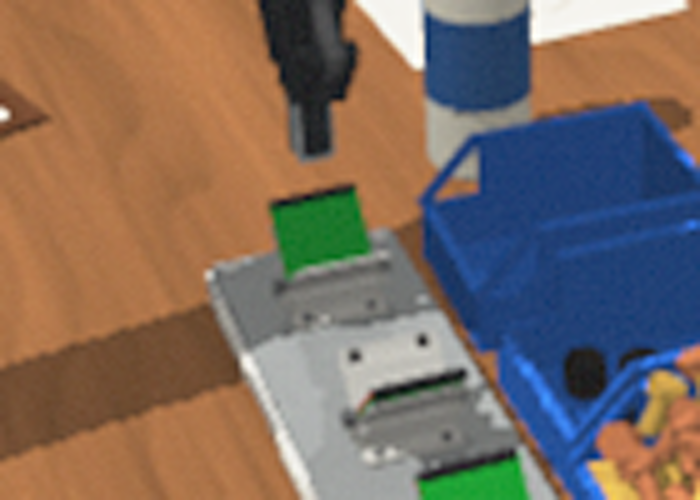

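The side view shows the tips at crop (312,155), well above the flap edge at (312,192), even though the reported TCP z is 0.074. I'll measure the tip height in the side view as an independent check.

Run:
```python
from h import *
s=snap('side');o=manip.get_obs()
for p in ((209,146),(213,146),(213,149),(210,150),(213,150),(215,149),(213,152)): print(p,pt(s,*p).round(4))
c=s['R']@o['position']+s['t'];print('tcp px',c[0]/c[2]*s['fx']+s['cx'],c[1]/c[2]*s['fy']+s['cy'])
w=snap('wrist')
# lowest finger points in wrist depth
v,u=np.mgrid[225:300,225:285];P=np.array([pt(w,x,y) for x,y in zip(u.ravel(),v.ravel())])
k=P[P[:,2]>.09];print('wrist finger min z',np.percentile(k[:,2],[0,1,3]),k[k[:,2]<np.percentile(k[:,2],5)].mean(0),'y range',k[k[:,2]<.125][:,1].min(),k[k[:,2]<.125][:,1].max())
```

```text
(209, 146) [0.5335 0.2051 0.1227]
(213, 146) [0.5418 0.1965 0.1252]
(213, 149) [0.5422 0.1996 0.1142]
(210, 150) [0.5352 0.2047 0.1102]
(213, 150) [0.5411 0.1969 0.1129]
(215, 149) [0.5471 0.1978 0.114 ]
(213, 152) [ 5.948e-01  3.669e-01 -4.000e-04]
tcp px 212.29233885173235 160.05511249825292
wrist finger min z [0.10867315 0.10988467 0.11168187] [0.53101126 0.21082405 0.11114667] y range 0.19844853226068732 0.22420923926576836
```

Both cameras put the real tips at z of about 0.110, some 36 mm above the reported TCP; x and y agree. So the z reading is biased, and I'll go by the cameras. I'll back out to +y, go down 38 mm and check before pushing.

```bash
python3 -m crank '[[0,0.001,0.02,0,0],[0,0.001,0.02,0,0],[0,0,0,-0.015,0],[0,0,0,-0.023,0],[0,0,0,0,0]]'
python3 - <<'E'
from h import *
w=snap('wrist','w3.png');o=manip.get_obs();print(o['position'],o['force'])
s=snap('side')
v,u=np.mgrid[225:300,225:285];P=np.array([pt(w,x,y) for x,y in zip(u.ravel(),v.ravel())])
k=P[(P[:,2]>.045)&(abs(P[:,0]-o['position'][0])<.03)&(P[:,1]>.225)];print('wrist min z',np.percentile(k[:,2],[0,2,5]))
v,u=np.mgrid[130:190,195:245];P=np.array([pt(s,x,y) for x,y in zip(u.ravel(),v.ravel())])
k=P[(P[:,2]>.04)&(np.hypot(*(P[:,:2]-o['position'][:2]).T)<.022)];print('side min z',np.percentile(k[:,2],[0,2,5]),k.min(0),len(k))
E
```

```text
clock: 3.45
position: [0.5403, 0.2501, 0.0328]
orientation: [-0.091, -3.134, 0.003]
force: [-0.2, -1.0, -0.7]
width: -0.0
grip_force: 0.0
[0.54144293 0.25029631 0.03431101] [ 0.19081561 -0.42902642  0.82390485]
wrist min z [0.06786914 0.07006818 0.07223306]
side min z [0.06487595 0.06717921 0.07092301] [0.52704866 0.22936129 0.06487595] 150
```

The tips are now at about z = 0.069 in both views, below the edge top (0.078) and above the wing end (0.067). Now a gentle push towards -y.

```bash
python3 -m crank '[[0,0,-0.008,0,0],[0,0,-0.008,0,0],[0,0,-0.006,0,0],[0,-0.001,-0.005,0.001,0],[0,0,-0.005,0.001,0]]'; python3 -m crank '[[0,0,-0.005,0.001,0],[0,-0.001,-0.005,0,0],[0,0,-0.005,0,0],[0,0,-0.005,0,0],[0,0,-0.003,0,0]]'
```

```text
clock: 4.05
position: [0.5436, 0.2228, 0.0416]
orientation: [0.098, 3.135, 0.016]
force: [-5.7, 13.8, 21.5]
width: -0.0001
grip_force: 10.1
clock: 4.55
position: [0.5404, 0.1943, 0.0381]
orientation: [-0.093, -3.139, 0.001]
force: [0.5, -0.5, 0.2]
width: 0.0005
grip_force: 0.0
```

Run:
```python
from h import *
snap('wrist','w4.png');o=manip.get_obs();print(o['position'],o['force'])
```

```text
[0.54048712 0.19407764 0.03809855] [ 0.3296046   0.13310317 -0.70069334]
```

View pics/w4.png

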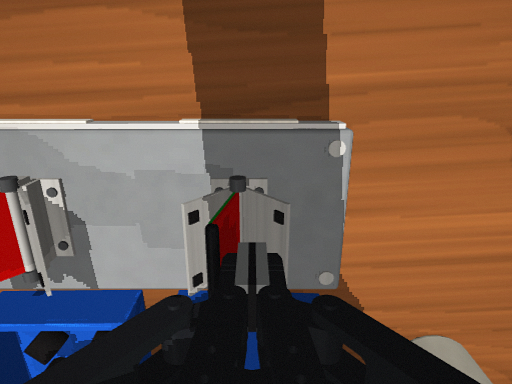

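The flap has gone over: its red face is up, with the edge at (211,240) left of the hinge (238,184). I'll withdraw and check that it is at rest.

```bash
python3 -m crank '[[0,0,0.005,0.015,0],[0,0,0.01,0.035,0],[0,0,0.02,0.04,0],[0,-0.02,0.03,0.02,0],[0,-0.03,0.03,0,0]]'; python3 -m crank '[[0,-0.03,0.03,0,0],[0,-0.03,0.03,0,0],[0,0,0,0,0],[0,0,0,0,0],[0,0,0,0,0]]'
python3 - <<'E'
from h import *
import pickle
a0,_=pickle.load(open('s.pkl','rb'))
a=snap('top')
im=a['image'][90:260,90:460,::-1];cv2.imwrite('pics/top2.png',cv2.resize(im,None,fx=2,fy=2,interpolation=cv2.INTER_CUBIC))
h=cv2.cvtColor(a['image'],cv2.COLOR_RGB2HSV)
for nm,m in (('green',cv2.inRange(h,(45,120,60),(80,255,255))),('red',cv2.inRange(h,(0,150,60),(8,255,255)))):
    n,l,st,c=cv2.connectedComponentsWithStats(m)
    for i in range(1,n):
        if st[i,4]<40: continue
        v,u=np.where(l==i);P=np.array([pt(a,x,y) for x,y in zip(u,v)])
        if not .4<np.median(P[:,0])<.58: continue
        Q=P[(P[:,2]<.12)];k=np.polyfit(Q[:,1],Q[:,2],1)
        print(nm,st[i],np.median(P,0).round(4),P.min(0).round(3),P.max(0).round(3),'slope deg',np.degrees(np.arctan(k[0])).round(1))
d=cv2.absdiff(a0['image'],a['image']).max(2);m=cv2.morphologyEx((d>90).astype(np.uint8),cv2.MORPH_OPEN,np.ones((2,2)));print(cv2.connectedComponentsWithStats(m)[2])
E
```

```text
clock: 5.1
position: [0.4944, 0.2921, 0.1521]
orientation: [0.095, 3.132, 0.006]
force: [-0.2, 1.1, -0.0]
width: 0.0003
grip_force: 0.0
clock: 5.6
position: [0.4316, 0.3499, 0.1484]
orientation: [0.093, 3.14, -0.001]
force: [1.0, -1.2, 0.4]
width: 0.0003
grip_force: 0.0
green [282 198  10  22 192] [ 0.5261 -0.0479  0.0625] [ 0.395 -0.062  0.045] [0.55  0.028 0.927] slope deg 50.5
green [335 200   7  22 144] [ 0.5186 -0.1724  0.0625] [ 0.493 -0.184  0.047] [ 0.543 -0.16   0.082] slope deg 51.6
red [ 371  164   75   60 3167] [ 0.5599 -0.3513  0.0521] [ 0.395 -0.473 -0.004] [0.649 0.028 0.927] slope deg -2.4
red [190 195  10  21 168] [0.5381 0.1711 0.0596] [0.395 0.028 0.042] [0.566 0.185 0.927] slope deg -49.8
red [242 196  11  22 213] [0.5313 0.0461 0.0598] [0.395 0.028 0.019] [0.565 0.059 0.927] slope deg -50.1
[[     0      0    512    384 191937]
 [   107    133     14      6     37]
 [   116    144      2      2      4]
 [   119    144      2      2      4]
 [   197    179      3      2      6]
 [     0    190     24     61    889]
 [   177    196     13     20    201]
 [   192    196     10     20    143]
 [    65    234     44     30    642]
 [    47    255     22     14    185]
 [     0    260     49    105   2560]]
```

View pics/top2.png

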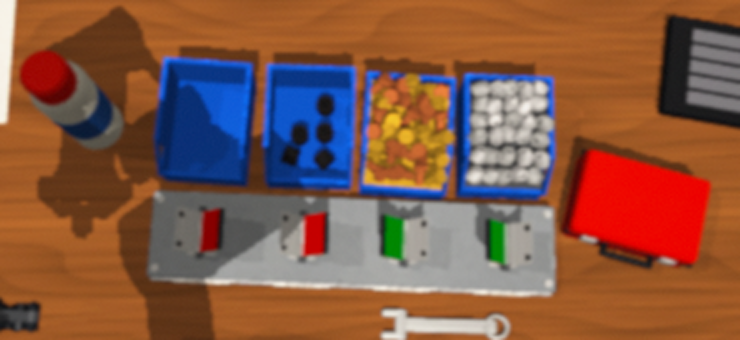

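The tags now show red (210,230), red (313,235), green (393,237) and green (497,241), all at rest at about 50°. Nothing else has moved; the remaining image changes are shadows. Handing in.

```bash
python3 -c "
from bench import manip
print(manip.sign_off())"
```

```text
the job is handed in; nothing more can be done
None
```

I flipped the one wrong tag, in front of the empty bin, from green to red with a fingertip push; it lies fully on its rest, the other three tags and everything else are as they were, and the job is handed in (the first push passed above the flap because the reported tool height was about 36 mm too low, so I corrected it from the cameras).

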